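# Close up the end cap and hold the screw guide over it

### The arm

A 7-joint arm with a two-finger parallel gripper is mounted at the origin on the work surface. World frame = base frame: x ahead of the robot, y to its left, z up, the work surface at z = 0. Lengths are in mm, angles in rad, forces in N, time in s.
With the tool pointing down it reaches from about 400 to 850 mm from the base axis. Payload 4.5 kg.
Tool frame: the origin (TCP) lies at the very end of the fingers, on their centre line; the grasp point (between the pads) lies 19 mm behind it (env.tcp_to_grasp is the distance from the TCP to the grasp point, in mm); z points along the fingers, y is the line along which they close (so a half turn about z gives the same grasp; the last joint's range is limited). The gripper opens to 85 mm and grips with 20 to 120 N. Pads are 22 mm wide; open, the fingers measure 114 mm over their backs; the gripper's body (76 mm by 85 mm) begins 54 mm behind the grasp point. The pads swing forward as they close: fully open they stand 13 mm farther back than shut.
Start: joints at [-1.218, 0.689, -0.195, 1.565, 0.157, 0.902, -0.215], TCP at [195.873, 593.541, 193.117] pointing down, gripper open.
Joint ranges: [-3.01, 3.01], [-0.46, 2.08], [-1.47, 1.51], [0.13, 2.56], [-1, 4.14], [0.04, 2.09], [-2.66, 2.66]. Speed limits (rad/s): [2.57, 2.57, 3.14, 3.14, 3.14, 3.14, 3.14].

### API

Orientations are given as a unit quaternion [x, y, z, w].
In Python, from bench import env gives the robot as it stands. Calls block until the motion is done:
- env.move_to(position, orientation): joint-space move of the TCP to a pose.
- env.movel(position, rot=None, max_speed=150): straight line of the TCP; rot=None keeps the orientation; max_speed is the mean speed in mm/s.
- env.move_j(angles): joint-space move.
- env.move_gripper(opening, effort=None): opening from 0.0 (shut) to 1.0 (fully open); effort is the grip in N (None keeps the last); returns when the fingers have stopped.
- env.hold(seconds).
- env.inverse_kinematics(position, orientation): joint angles nearest the present ones, or None.
- env.get_state(): the state.
- env.snapshot(name): name is "scene" or "top" or "wrist"; returns a dict with "pixels" (420x560x3 uint8, blue, green, red), "mtx" (3x3 intrinsics, pixels), "xyz" and "orientation" of the camera in the world. Camera axes: x right, y down, z forward; pixel columns grow to the right and rows downward; lengths in mm; the calibration is good to about 2 mm. A picture is of the moment at which its call begins. There is no depth.
A pose or a line that the arm cannot do raises env.MotionError and nothing moves.
- env.close_job(): hands the job in, once; it reports no verdict.
Trained networks look in the newest picture that a camera, given by its name, has taken for a name from the list of things; names that differ only in an ending like _2 or _b are one class to them, and where a whole thing is asked for, a point or a joint stands for the part that bears it (a point fixed in the world has none). Each returns a list of dicts, best first, with "confidence" (0 to 1); they miss things now and then, are a little off and sometimes report something else, mostly with a low value. They report only what shows in the picture. A call takes as long as a camera call. They do not tell look-alikes from the thing itself.
- env.cut_out(camera, name): "region" (420x560 bool, what is visible of it).
- env.spot_point(camera, name): "location" ([x, y, z] in mm, in the coordinates of the camera as it stood for that picture, good to about 4 mm: a listed point, or the origin of a listed thing).
The state is a dict: "clock": time; "joint_positions": joint angles; "qvel": joint speeds; "tau": joint torques, N m; "eef_pos": TCP position; "eef_rot": TCP orientation; "force": force on the tool from outside, world axes, zero at the start; "moment": the same for the moment, N m; "finger_gap": opening from 0.0 (shut) to 1.0 (fully open).
Only numpy, scipy, OpenCV 4.12 (cv2) and the standard library are available. Lean on these libraries where they do the work, as an engineer would, in place of code of your own. Each camera call takes 0.05 s, during which the arm holds its last target. There are 200 camera calls.

### The job

In the screwing jig, slide the loose end cap along its channel until it butts flush against the clamped housing, with no gap left at the joint. Then take the spring-return guide arm by its black knob, swing it forward over the joint right up to its stop, and keep holding it there so that the screw can be driven: the program finishes while still holding the arm against its spring, with the cap still flush. Leave the other things on the bench where they are.

Things in the scene. Friction and masses are not known exactly. Their poses are not given: they have to be found in the camera images.
- nest: Screwing jig fixed to the bench: aluminium plate 200 (x) x 310 (y) x 12 mm; origin under its centre, on the bench; z up; yaw within 0.3 rad. Two rails (inner faces at x = -47 and +47 mm, 14 mm high, y = -115 to 140 mm) form a channel along y, open at -y. The housing is clamped in its +y end, the end cap lies loose in the rest. All but the pivot and the knob stays below 79 mm over the bench.
- base_face (a point): Centre of the clamped housing's joint face, 33 mm above the bench; axes parallel to the jig's. The housing is an open white tray 92 (x) x 100 (y) x 42 mm high, walls 4 mm, standing on the plate, that runs from this face towards +y; it cannot move.
- end_cap: Loose white tray-shaped end cap, 92 (x) x 70 (y) x 42 mm high, 110 to 225 g; origin under its centre on the jig plate (12 mm over the bench), axes as the jig's; 1 mm play to each rail, slides with about 1 N. Its +y end butts against the housing; a gap of 14 to 42 mm is open there. A tongue 18 wide, 4 mm thick at the top of that end reaches 20 mm over the housing's end wall.
- cap_face (a point): Centre of the end cap's joint face (its +y end), 35 mm from its origin along +y and 21 mm up. Flush means that it meets base_face.
- cap_back (a point): Centre of the outer side of the end cap's closed -y end wall (flat, 92 wide, 42 mm high), 21 mm above its underside. The place to push, towards the jig's +y; the channel behind it is free for at least 30 mm and the bench beyond it for 60 mm more.
- cap_hole (a point): Screw hole in the end cap's tongue, 11 mm past its joint face, on its top (54 mm above the bench).
- guide_arm (a joint): Angle of the guide arm about its upright pivot, rad: 0 parked (swung back towards the jig's +y), growing as it swings forward (anticlockwise from above) to 1.30 at its stop, where it points along the jig's -x over the joint. A torsion spring turns it back to 0 if let go: at the knob 3.2 N parked, 7.5 N at the stop. Steel bar 20 x 10 mm, underside 66 mm over the bench.
- guide_knob: Black round upright knob on the arm's free end, 25 mm in diameter, 155 mm from the pivot; origin at the centre of its underside, 76 mm above the bench (top of the arm); its grip part is from 84 to 123 mm above the bench, top at 127 mm. A revolving grip: it turns easily on its own axis.
- knob_grip (a point): Point on the knob's axis at the height to grip, 107 mm above the bench.
- guide_pivot (a point): Point on the arm's upright pivot axis (jig x = 75, y = 41 mm), at the height of knob_grip. The pivot hub is 31 mm across, its top 93 mm above the bench.
- guide_bush (a point): Lower mouth of the arm's brass guide bush, 75 mm from the pivot, 58 mm above the bench. With the arm at its stop and the cap flush it stands straight above cap_hole.
- spare_cap: Spare end cap of the same shape, standing on the bench off the jig's -y end, 42 mm high, origin under its centre. Bystander: leave it where it is.
- spare_housing: Spare white housing tray, 92 x 100 x 42 mm, on the bench off the jig's +y end; origin under the middle of one short end, from which it runs to its +y. Bystander: leave it where it is.
- screw_dish: Round steel dish, 72 mm across, 18 mm high, behind the jig. Bystander: leave it where it is.
- screwdriver: Black-handled hand screwdriver, 190 mm, lying on the bench between robot and jig, along the jig's y. Bystander: leave it where it is.
- pouch_cell: Silver flat battery cell, 62 x 56 x 9 mm, lying between robot and jig. Bystander: leave it where it is.
- grease_bottle: Clear bottle, 42 mm across, 105 mm high, standing behind the jig. Bystander: leave it where it is.
- bit_block: Grey block of driver bits, 30 x 80 mm, 43 mm high, behind the jig. Bystander: leave it where it is.
Things that resemble listed ones, but are neither listed nor needed, are in the scene too. What is shaped like the end_cap but green or purple is not meant.

How it is judged:
By the outcome, as a careful person would: the job done as asked, in the order asked, and still so for the second after the job is handed in, while the arm keeps its last pose, push and grip.
It also fails if it takes over 48 s, if anything falls off the work surface, if the arm or the gripper's body presses on something with over 40 N, if the wrist force passes 120 N, or if a joint passes its speed limit or range.

## Working session

There is one attempt and no reset: what is moved stays moved. The work goes in short steps, each a Python script; the robot and the scene stay as the last script left them, time stands still between calls to the robot, and variables do not carry over. Pictures are saved under pics/ and viewed, on a budget of 10 in all, crops included, one or two more only if the job needs it, and the job is handed in when it is done.

```bash
mkdir -p pics; cat > h.py <<'E'
import numpy as np, cv2
from scipy.spatial.transform import Rotation as R
from bench import env
def snap(c,f=None):
    s=env.snapshot(c)
    if f: cv2.imwrite('pics/'+f,s['pixels'])
    return s
def world(s,p): return R.from_quat(s['orientation']).apply(p)+np.array(s['xyz'])
def proj(s,p):
    c=R.from_quat(s['orientation']).inv().apply(np.array(p)-s['xyz']); q=s['mtx']@c; return q[:2]/q[2]
def onplane(s,uv,z):
    d=R.from_quat(s['orientation']).apply(np.linalg.solve(s['mtx'],[uv[0],uv[1],1.])); o=np.array(s['xyz'])
    return o+d*(z-o[2])/d[2]
def spots(s,c,names):
    for n in names:
        for r in env.spot_point(c,n)[:3]:
            w=world(s,np.array(r['location'])); print(c,n,round(r['confidence'],2),w.round(1),proj(s,w).round())
E
python3 - <<'E'
from h import *
print(env.get_state())
for c in ('scene','top'):
    s=snap(c,c+'0.png'); print(s['xyz'])
    spots(s,c,['nest','base_face','cap_face','cap_back','end_cap','cap_hole','knob_grip','guide_pivot','spare_cap','guide_bush'])
E
```

```text
{'clock': 0.0, 'joint_positions': array([-1.21820602,  0.69001324, -0.19456388,  1.56638408,  0.15728126,
        0.90249908, -0.2151061 ]), 'qvel': array([-0.0003116 ,  0.00089328, -0.00093748, -0.00070595, -0.00151899,
       -0.00020442, -0.00106201]), 'tau': array([-5.59865020e-04, -5.39601159e+01, -1.26645036e+00, -1.58544928e+01,
        9.18960432e-03,  9.40427795e-03, -3.15401917e-05]), 'eef_pos': array([195.67371063, 592.79169251, 192.25645655]), 'eef_rot': array([ 1.58666621e-01,  9.87331753e-01, -9.49466943e-04, -1.06239167e-04]), 'force': array([-0.48770644, -0.12171152, -0.03696562]), 'moment': array([0.00213514, 0.02954696, 0.01282468]), 'finger_gap': 0.9982652129494992}
[ 916.26598864 -484.43908263 1063.80070658]
scene nest 0.95 [ 526.9 -120.5    0.7] [247. 260.]
scene base_face 0.74 [528.8 -91.3  30.5] [254. 248.]
scene cap_face 0.82 [773.7 -47.4  23.1] [337. 287.]
scene cap_face 0.8 [ 387.9 -437.    21.9] [125. 316.]
scene cap_face 0.77 [774.1 152.9  16.6] [375. 235.]
scene cap_back 0.97 [835.3 -18.1  22.5] [363. 292.]
scene cap_back 0.92 [ 315.8 -454.4   27.2] [100.
[... 1218 characters left out ...]
 221.]
top end_cap 0.86 [806.7 -32.2  -2.5] [292. 136.]
top end_cap 0.78 [ 354.6 -446.9    1.4] [436. 275.]
top end_cap 0.66 [743.8 138.4  -2.7] [239. 156.]
top cap_hole 0.95 [ 399.4 -438.5   43.2] [437. 259.]
top cap_hole 0.86 [ 530.6 -108.    48.8] [321. 217.]
top cap_hole 0.77 [786.2 153.5  39.9] [232. 139.]
top knob_grip 0.62 [589.9  58.5 108.2] [263. 195.]
top knob_grip 0.32 [ 504.6 -378.5   -5.3] [408. 226.]
top guide_pivot 0.66 [ 666.4 -257.4   -0.7] [365. 176.]
top guide_pivot 0.57 [ 500.6 -379.4   -4.4] [408. 228.]
top guide_pivot 0.56 [609.8 -91.4 106.9] [316. 186.]
top spare_cap 0.71 [ 5.017e+02 -3.780e+02  1.000e-01] [408. 227.]
top guide_bush 0.94 [597.5 -14.1  56.7] [288. 196.]
```

```bash
python3 -c "
import cv2,numpy as np
"; ls pics
```

```text
scene0.png
top0.png
```

View pics/scene0.png

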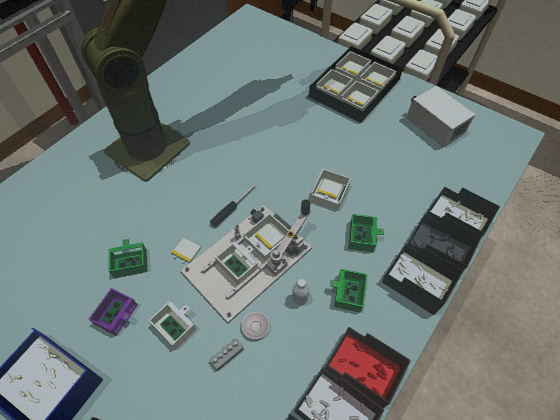

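View pics/top0.png

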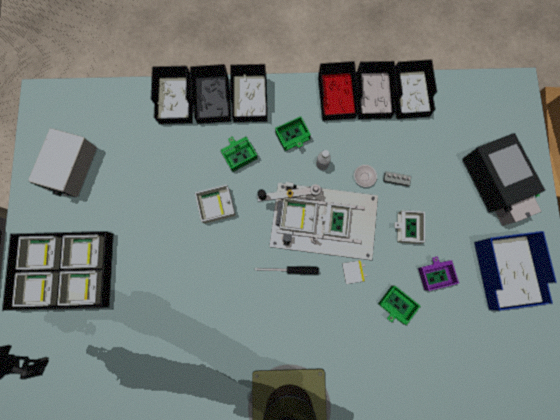

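The scene view shows the jig at about (247,260) with the green-board white cap at (236,267), the housing at (265,235) and the knob at (305,207). The top view agrees: cap (338,222), knob (262,195). The nest, pivot and knob estimates all give a yaw of about -0.16. The spare cap is at (410,227) in the top view. Next I move above the jig and look from close by.

```bash
cat >> h.py <<'E'
def down(a):  # tool y along world angle a, z down
    y=np.array([np.cos(a),np.sin(a),0]); z=np.array([0,0,-1.]); return R.from_matrix(np.c_[np.cross(y,z),y,z]).as_quat()
E
python3 - <<'E'
from h import *
yaw=-.16
for a in (yaw,yaw+np.pi):
    print(a,env.inverse_kinematics([508,-150,320],down(a)))
q=min((q for q in (env.inverse_kinematics([508,-150,320],down(a)) for a in (yaw,yaw+np.pi)) if q is not None),key=lambda q:abs(q[6]))
env.move_j(q)
st=env.get_state(); print(st['clock'],st['eef_pos'],st['force'])
s=snap('wrist','w1.png'); print(s['xyz'])
spots(s,'wrist',['nest','base_face','cap_face','cap_back','cap_hole','knob_grip','guide_pivot','guide_bush'])
E
```

```text
-0.16 [ 0.01262629  0.42876642  0.29207494  1.68067261 -0.13825644  1.05242058
  0.18838996]
2.981592653589793 [-0.44999696  0.73002535  1.30882734  1.70083236 -0.7322843   1.29960543
 -2.28986623]
3.975 [ 508.35381855 -148.87441154  319.78532292] [0.18071955 0.50365071 0.33629644]
[518.42724769 -78.90773446 500.75373306]
wrist nest 0.9 [ 531.5 -120.6   -0.8] [288. 145.]
wrist base_face 0.71 [536.8 -93.7  30.3] [289. 127.]
wrist cap_face 0.8 [ 246.9 -299.6   19. ] [130. 286.]
wrist cap_face 0.75 [ 387.4 -438.9   22.4] [232. 348.]
wrist cap_face 0.64 [ 531.1 -120.    35.1] [288. 147.]
wrist cap_back 0.73 [ 322.6 -453.1   22.2] [196. 359.]
wrist cap_back 0.65 [839.3 -18.2  21. ] [511.  29.]
wrist cap_back 0.63 [ 516.6 -192.1   32.6] [286. 198.]
wrist cap_hole 0.89 [ 526.  -113.7   57.2] [284. 144.]
wrist cap_hole 0.67 [760.5 -50.5  40.4] [458.  64.]
wrist cap_hole 0.57 [ 402.  -436.4   42.2] [239. 353.]
wrist knob_grip 0.17 [383.1  -4.9  -3.7] [172.  80.]
wrist guide_pivot 0.8 [606.2 -92.  106.8] [352. 117.]
wrist guide_pivot 0.64 [ 503.7 -380.2   -0. ] [294. 301.]
wrist guide_bush 0.77 [601.8 -11.7  54.2] [333.  50.]
```

View pics/w1.png

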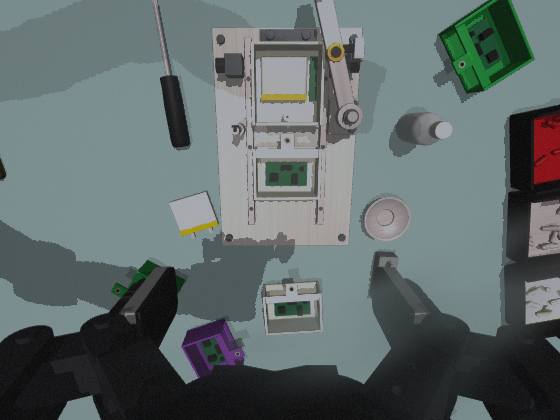

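The wrist view shows the cap's rear wall at about (286,199), the joint gap around row 145, the plate corners at (213,28), (363,28), (220,245) and (350,245), and the pivot at (349,117). I compute the yaw from the corners, then descend behind the cap and push.

```bash
python3 - <<'E'
from h import *
s=snap('wrist')
C=np.array([onplane(s,p,12) for p in ((213,28),(363,28),(220,245),(350,245))]); print(C.round(1))
for v in (C[1]-C[0],C[3]-C[2]): print('x',np.linalg.norm(v).round(1),np.arctan2(v[1],v[0]).round(3))
for v in (C[0]-C[2],C[1]-C[3]): print('y',np.linalg.norm(v).round(1),np.arctan2(-v[0],v[1]).round(3))
print('centre',C.mean(0).round(1))
p=[onplane(s,p,54) for p in ((256,199),(317,199))]; print('capback top edge',np.round(p,1))
E
```

```text
[[ 456.1   45.5   12. ]
 [ 652.2   13.8   12. ]
 [ 402.4 -257.4   12. ]
 [ 605.2 -290.2   12. ]]
x 198.6 -0.16
x 205.5 -0.16
y 307.7 -0.176
y 307.7 -0.153
centre [ 529.  -122.1   12. ]
capback top edge [[ 475.6 -183.2   54. ]
 [ 559.2 -196.7   54. ]]
```

```bash
cat >> h.py <<'E'
yaw=-.163; O=np.array([529.3,-120.8]); ex=np.array([np.cos(yaw),np.sin(yaw)]); ey=np.array([-ex[1],ex[0]])
def jig(x,y,z): return np.r_[O+x*ex+y*ey,z]
def st():
    s=env.get_state(); d=np.array(s['eef_pos'])[:2]-O
    return s,np.r_[d@ex,d@ey,s['eef_pos'][2]],np.array([s['force'][:2]@ex,s['force'][:2]@ey,s['force'][2]])
E
python3 - <<'E'
from h import *
env.move_gripper(0.0)
q=down(yaw)
env.move_to(jig(0,-100,130),q)
env.movel(jig(0,-100,30),max_speed=120)
s,p,f0=st(); print(s['clock'],p,f0,s['finger_gap'])
y=-100; hist=[]
while y<-40:
    y+=4 if y<-64 else 2
    env.movel(jig(0,y,30),max_speed=60)
    s,p,f=st(); d=f-f0; hist.append((y,p[1].round(1),d.round(1)))
    if abs(d[1])>10: break
for h in hist[-16:]: print(*h)
print(s['clock'])
s=snap('wrist','w2.png'); spots(s,'wrist',['cap_face','base_face','cap_hole','cap_back'])
E
```

```text
7.05 [   0.73384888 -100.17455377   30.75058587] [-0.17016767 -0.2259817  -0.1329371 ] -0.002662161138968666
-76 -75.5 [ 0.4  0.7 -0.6]
-72 -71.6 [0.  0.9 0.5]
-68 -67.5 [ 1.4 -0.2 -0.6]
-64 -63.5 [ 0.3  0.8 -0.7]
-62 -61.9 [-0.1  0.1  0.3]
-60 -59.8 [ 0.1 -0.1  0.9]
-58 -57.7 [-0.  -0.5  0.4]
-56 -55.8 [-0.2  0.6  0.1]
-54 -53.8 [ 1.  -0.1  0.5]
-52 -51.8 [-0.2 -0.1  0.1]
-50 -49.8 [ 0.3 -0.2 -0.4]
-48 -47.8 [-0.  -0.  -0.3]
-46 -45.8 [ 0.2 -0.2  0.7]
-44 -43.8 [-0.1  0.7 -0. ]
-42 -41.7 [-0.4  0.6  0.4]
-40 -39.8 [-0.1 -0.1 -0.5]
12.3
wrist cap_face 0.61 [ 529.3 -119.9   38.2] [276. 177.]
wrist cap_face 0.41 [ 526.1 -112.1   54.8] [267. 168.]
wrist base_face 0.83 [534.5 -93.4  31.4] [278. 124.]
wrist cap_hole 0.6 [ 527.9 -111.    56. ] [270. 166.]
```

View pics/w2.png

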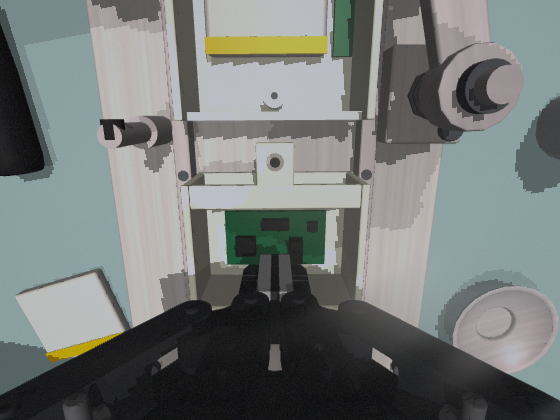

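The wrist picture shows the gap still open, with the tongue hole at (275,162) and the housing wall at row 116, and no force was felt. The shut fingers appear near the cap's rear half. I check from the other cameras where the fingers really are.

```bash
python3 - <<'E'
from h import *
ims=[]
S,p,f=st(); print(p,S['finger_gap'],S['clock'])
w=snap('wrist'); print('tcp in wrist',proj(w,S['eef_pos']), 'tcp+20',proj(w,S['eef_pos']+np.array([0,0,20])), 'back top',proj(w,jig(0,-70,54)),proj(w,jig(0,-1,54)))
for c in ('scene','top'):
    s=snap(c); u,v=proj(s,S['eef_pos']).astype(int); print(c,u,v)
    k=s['pixels'][v-50:v+50,u-65:u+65]; ims.append(cv2.resize(k,None,fx=4,fy=4,interpolation=cv2.INTER_CUBIC))
cv2.imwrite('pics/c3.png',cv2.resize(np.vstack(ims),None,fx=.75,fy=.75))
E
```

```text
[ 2.62309566e-02 -4.00985127e+01  3.00142917e+01] 3.593549813190802e-05 12.55
tcp in wrist [276.39750622 243.5637556 ] tcp+20 [276.61869933 257.47732927] back top [276.54170273 311.67430938] [276.72910267 185.90657405]
scene 235 264
top 338 220
```

View pics/c3.png

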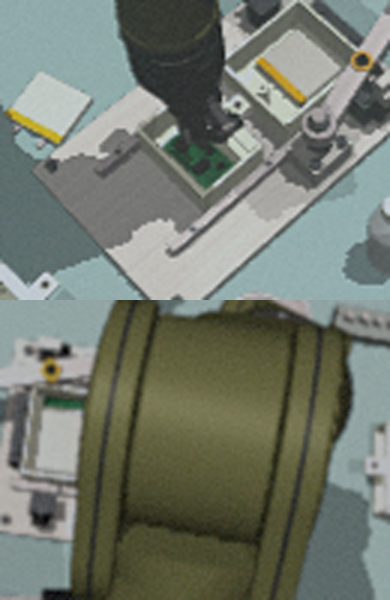

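The scene crop has the fingertips over or inside the tray, with the cap unmoved. In the wrist view the tips appear at row 255, where a point about 20 mm above the TCP would be. I lift clear and compare the visible tip with the reported TCP.

```bash
python3 - <<'E'
from h import *
S,p,f=st()
env.movel(jig(0,-40,130),max_speed=120)
S,p,f=st(); print(p,f,S['clock'],S['finger_gap'])
s=snap('scene'); P=np.array(S['eef_pos'])
u,v=proj(s,P).astype(int); k=cv2.resize(s['pixels'][v-50:v+50,u-65:u+65],None,fx=6,fy=6,interpolation=cv2.INTER_CUBIC)
for z,c in ((0,(0,0,255)),(20,(255,0,255)),(40,(255,0,0))):
    q=(proj(s,P+[0,0,z])-[u-65,v-50])*6; cv2.circle(k,tuple(q.astype(int)),4,c,-1)
cv2.imwrite('pics/c4.png',k)
spots(s,'scene',['end_cap','cap_back','cap_hole'])
E
```

```text
[ -0.56771589 -39.83511323 129.42420279] [-0.14582143  0.58863506 -0.3717388 ] 13.6833 -0.004670500780532688
scene end_cap 0.92 [740.7 131.8   2.3] [360. 237.]
scene end_cap 0.9 [806.9 -32.3   2.3] [350. 293.]
scene end_cap 0.88 [ 271.7 -321.     4.4] [130. 261.]
scene cap_back 0.92 [ 517.2 -191.5   34.3] [226. 272.]
scene cap_back 0.92 [ 295.3 -350.6   19. ] [127. 272.]
scene cap_back 0.82 [834.7 -19.4  24.6] [363. 292.]
scene cap_hole 0.94 [ 399.7 -439.8   44.9] [125. 317.]
scene cap_hole 0.8 [ 238.4 -294.3   38.8] [126. 242.]
scene cap_hole 0.76 [780.  160.4  44.1] [380. 230.]
```

View pics/c4.png

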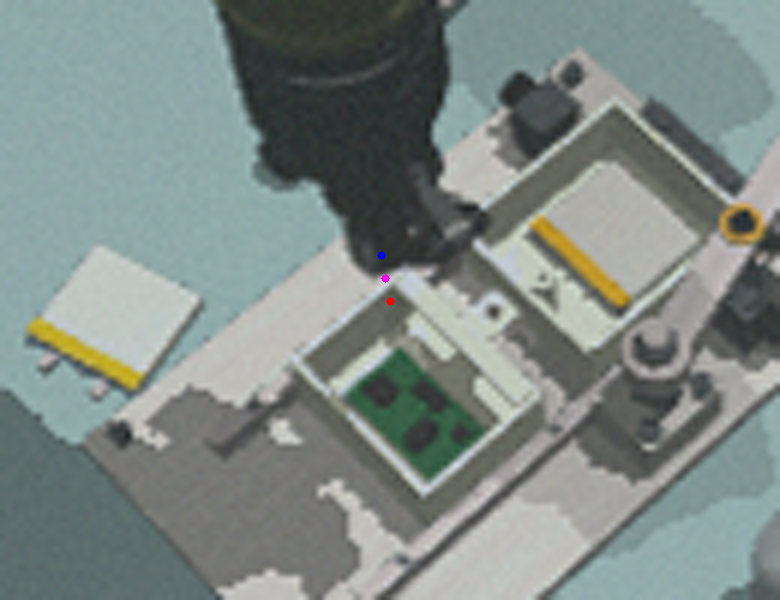

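In the scene crop the visible fingertip is at (378,272), well above the reported TCP, which projects to (390,301). So the real tip is about 25-30 mm short of what is reported, and the fingers passed over the wall. I calibrate by touching down gently on the bare plate behind the cap (top at z=12).

```bash
python3 - <<'E'
from h import *
env.movel(jig(0,-105,130),max_speed=200)
env.movel(jig(0,-105,32),max_speed=120)
S,p,f0=st(); z=32
while z>-30:
    z-=2 
    try: env.movel(jig(0,-105,z),max_speed=40)
    except env.MotionError as e: print(z,e); break
    S,p,f=st()
    if abs((f-f0)[2])>4: break
print(z,p.round(2),(f-f0).round(1),S['clock'])
env.movel(jig(0,-105,z+8),max_speed=60)
S,p,f=st(); print(p,f)
E
```

```text
-28 [   0.11 -105.05  -26.14] [-3.5  1.5 16.9] 22.825
[   0.31069015 -105.06055825  -19.81068986] [ 0.20410044 -0.0197594  -0.59316775]
```

Contact came at a reported z of -26, so the real tip sits 38 mm above the reported one, which explains the miss. Now I push with that correction.

```bash
python3 - <<'E'
from h import *
Z=-13
env.movel(jig(0,-92,Z),max_speed=60)
S,p,f0=st()
env.movel(jig(0,-62,Z),max_speed=40)
y=-62;S,p,f=st(); print(y,p.round(1),(f-f0).round(1))
while y<-36:
    y+=2
    env.movel(jig(0,y,Z),max_speed=40)
    S,p,f=st(); print(y,p[1].round(1),(f-f0).round(1))
    if abs((f-f0)[1])>10: break
print(S['clock'])
s=snap('wrist','w5.png'); spots(s,'wrist',['cap_hole'])
E
```

```text
-62 [ -0.  -62.1 -13. ] [ 0.1  0.  -0.3]
-60 -60.0 [-0.5 -0.4 -1.6]
-58 -57.9 [-0.1 -0.4 -0.3]
-56 -55.7 [-1.4 -0.6 -1.3]
-54 -53.6 [ 0.2 -0.1 -0.1]
-52 -51.8 [ 0.2 -1.4 -1. ]
-50 -51.8 [ 0.5 -5.4 -1.2]
-48 -51.9 [-0.6 -9.2 -2.2]
-46 -51.9 [ -0.8 -12.4  -0.9]
26.4083
wrist cap_hole 0.9 [531.7 -82.7  57.1] [264.  54.]
```

View pics/w5.png

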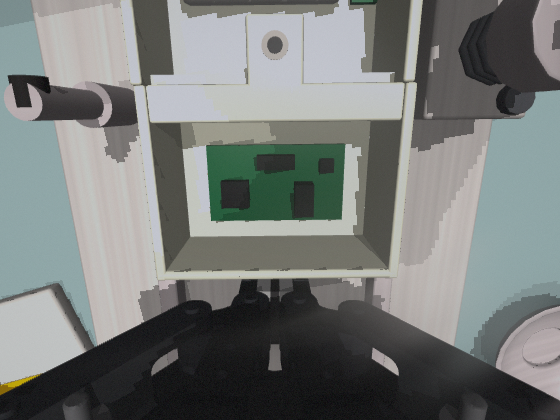

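The joint now shows closed (seam at row 83, tongue hole at (275,45) over the housing). The push stopped hard at jig y=-51.8 (about -51 expected), rising to 12 N. Now I back off, lift, open and go above the knob.

```bash
cat >> h.py <<'E'
OFF=38
def knob(th,z,r=155):
    a=np.pi-1.30+th+yaw; return np.r_[jig(75,41,0)[:2]+r*np.array([np.cos(a),np.sin(a)]),z]
def tang(th): return np.pi-1.30+th+yaw-np.pi/2
E
python3 - <<'E'
from h import *
env.movel(jig(0,-60,-13),max_speed=80)
env.movel(jig(0,-60,130),max_speed=200)
for th in (0,.65,1.3,1.33): print(th,knob(th,50).round(1),np.round(env.inverse_kinematics(knob(th,50),down(tang(th))),2))
env.move_to(knob(0,150),down(tang(0)))
env.move_gripper(1.0)
S,p,f=st(); print(S['eef_pos'],S['clock'])
s=snap('wrist','w6.png'); spots(s,'wrist',['knob_grip','guide_knob','guide_pivot','cap_hole']); print('exp knob top',proj(s,knob(0,127)))
for c in ('top','scene'):
    s=snap(c); spots(s,c,['knob_grip','guide_knob','cap_hole'])
E
```

```text
0 [593.3  61.6  50. ] [-0.29  0.86  0.19  1.78 -0.28  0.53  0.19]
0.65 [503.4  20.1  50. ] [-0.15  0.78  0.04  2.05 -0.08  0.32  0.71]
1.3 [457.  -67.4  50. ] [ 0.09  0.75 -0.07  2.17  0.22  0.23  1.23]
1.33 [456.3 -72.   50. ] [ 0.1   0.75 -0.08  2.17  0.24  0.23  1.26]
[593.27275178  61.64829778 150.01206632] 29.475
wrist knob_grip 0.6 [590.9  63.1 105.5] [273. 219.]
wrist guide_knob 0.61 [591.5  62.3  78.4] [273. 210.]
wrist guide_pivot 0.65 [602.  -12.3  52.8] [276. 281.]
wrist guide_pivot 0.63 [381.5  -6.6   3. ] [ 67. 233.]
wrist cap_hole 0.71 [784.  159.7  46.2] [519. 110.]
wrist cap_hole 0.59 [530.9 -82.9  59. ] [195. 342.]
exp knob top [275.80376757 231.08022511]
top knob_grip 0.73 [ 652.3 -352.7   -0.7] [396. 180.]
top cap_hole 0.96 [ 396.  -436.9   43.2] [436. 260.]
top cap_hole 0.92 [761.6 -53.8  41.3] [300. 144.]
top cap_hole 0.69 [ 237.5 -292.8   39.1] [390. 318.]
scene knob_grip 0.62 [586.9  61.  109.7] [304. 206.]
scene knob_grip 0.62 [595.5 -17.9  64.5] [289. 236.]
scene guide_knob 0.64 [592.2  66.4  78. ] [306. 212.]
scene cap_hole 0.89 [ 240.6 -291.7   39.3] [127. 242.]
scene cap_hole 0.86 [779.5 156.6  41.5] [379. 231.]
scene cap_hole 0.75 [ 398.5 -441.2   42.5] [124. 317.]
```

View pics/w6.png

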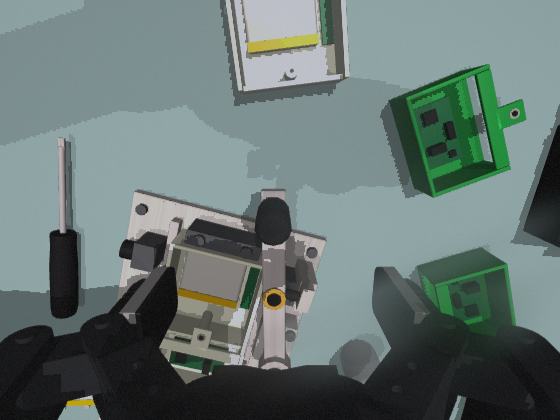

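The knob (273,220 in the wrist view, about (591,62) in the world) lies midway between the open fingers and within 3 mm of the model. The cap hole still reads as flush. I descend, grip and swing.

```bash
python3 - <<'E'
from h import *
P=knob(0,48); P[:2]+=[-1,.3]
env.movel(P,max_speed=110)
S,p,f0=st(); print(S['clock'],p.round(1),f0.round(1))
env.move_gripper(0.0,50)
S,p,f=st(); print(S['clock'],S['finger_gap'],f.round(1))
s=snap('wrist','w7.png')
E
```

```text
31.2 [ 33.2 190.6  48.6] [ 0.3 -1.4  0. ]
31.7917 0.27717707708461337 [-1.1 -0.4  4. ]
```

View pics/w7.png

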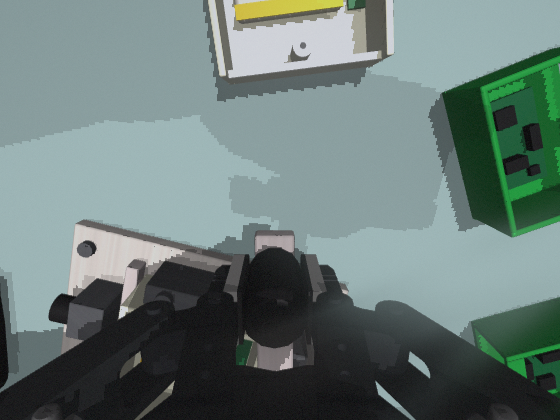

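The knob is seated between the pads (275,295) and the finger gap of 0.277 is about 24 mm, so it is gripped. Now the swing, checking force as it goes.

```bash
python3 - <<'E'
from h import *
def rep(th):
    S,p,f=st(); a=np.pi-1.30+th+yaw; r=np.array([np.cos(a),np.sin(a)]); t=np.array([-r[1],r[0]])
    d=np.array(S['eef_pos'])[:2]-jig(75,41,0)[:2]; ang=np.arctan2(d[1],d[0])-(np.pi-1.30+yaw)
    F=np.array(S['force']); print(round(th,2),'act',round(ang%(2*np.pi),3),round(np.linalg.norm(d),1),'Fr,Ft,Fz',round(F[:2]@r,1),round(F[:2]@t,1),round(F[2],1),'gap',round(S['finger_gap'],3),round(S['clock'],2)); return F[:2]@t,F[:2]@r
for th in np.linspace(.13,1.17,9):
    env.movel(knob(th,48),down(tang(th)),max_speed=90)
    ft,fr=rep(th)
    if abs(ft)>25 or abs(fr)>30: break
else:
    while th<1.42:
        th+=.03
        env.movel(knob(th,48),down(tang(min(th,1.30))),max_speed=60)
        ft,fr=rep(th)
        if ft<-20: break
s=snap('wrist','w8.png')
E
```

```text
0.13 act 0.117 155.4 Fr,Ft,Fz 2.3 -4.6 1.2 gap 0.278 32.21
0.26 act 0.249 155.5 Fr,Ft,Fz 3.1 -3.8 3.9 gap 0.281 32.58
0.39 act 0.38 155.5 Fr,Ft,Fz 3.2 -4.6 4.8 gap 0.273 32.96
0.52 act 0.51 155.5 Fr,Ft,Fz 3.2 -4.3 5.1 gap 0.279 33.33
0.65 act 0.641 155.5 Fr,Ft,Fz 3.0 -4.8 5.8 gap 0.281 33.71
0.78 act 0.771 155.6 Fr,Ft,Fz 3.3 -5.9 7.6 gap 0.283 34.08
0.91 act 0.901 155.7 Fr,Ft,Fz 3.5 -7.0 7.8 gap 0.283 34.46
1.04 act 1.032 155.7 Fr,Ft,Fz 3.3 -6.1 9.3 gap 0.28 34.83
1.17 act 1.162 155.8 Fr,Ft,Fz 2.9 -6.9 10.4 gap 0.279 35.21
1.2 act 1.19 155.8 Fr,Ft,Fz 2.7 -7.8 9.8 gap 0.28 35.46
1.23 act 1.219 155.8 Fr,Ft,Fz 2.8 -7.0 11.1 gap 0.279 35.71
1.26 act 1.249 155.8 Fr,Ft,Fz 3.2 -7.2 10.2 gap 0.275 35.96
1.29 act 1.279 155.8 Fr,Ft,Fz 2.3 -7.6 10.8 gap 0.278 36.21
1.32 act 1.307 155.9 Fr,Ft,Fz 3.2 -6.8 10.9 gap 0.281 36.46
1.35 act 1.311 155.8 Fr,Ft,Fz 3.7 -15.9 11.6 gap 0.278 36.71
1.38 act 1.314 155.7 Fr,Ft,Fz 4.0 -24.3 12.8 gap 0.276 36.96
```

The stop was felt at 1.31 rad, with the tangential force rising from 7 to 24 N. Last look before handing in.

```bash
python3 - <<'E'
from h import *
s=snap('scene'); spots(s,'scene',['cap_hole','guide_bush','knob_grip','cap_back'])
k=s['pixels'][190:350,130:360]; cv2.imwrite('pics/s9.png',cv2.resize(k,None,fx=3.4,fy=3.4,interpolation=cv2.INTER_CUBIC))
w=snap('wrist'); spots(w,'wrist',['cap_hole','guide_bush','cap_back'])
print('hole expected',jig(0,41,54),jig(0,-40,33), st()[0]['clock'],st()[2])
E
```

```text
scene cap_hole 0.89 [ 241.6 -291.9   40.6] [127. 242.]
scene cap_hole 0.88 [535.2 -80.6  57.3] [257. 242.]
scene cap_hole 0.79 [764.2 -54.8  46.5] [333. 284.]
scene guide_bush 0.68 [530.7 -81.2  57.7] [256. 241.]
scene guide_bush 0.29 [457.3 -66.9  76.7] [238. 220.]
scene knob_grip 0.66 [452.5 -70.5 109.2] [235. 213.]
scene cap_back 0.88 [836.4 -16.4  22. ] [364. 292.]
scene cap_back 0.83 [ 318.1 -454.2   24.1] [102. 305.]
scene cap_back 0.8 [712.  121.1  19.8] [351. 231.]
wrist guide_bush 0.9 [533.1 -78.1  52.9] [278. 361.]
hole expected [535.95344585 -80.34345963  54.        ] [ 522.80883332 -160.26979548   33.        ] 37.4583 [-6.02898968 24.98160688 11.8916252 ]
```

View pics/s9.png

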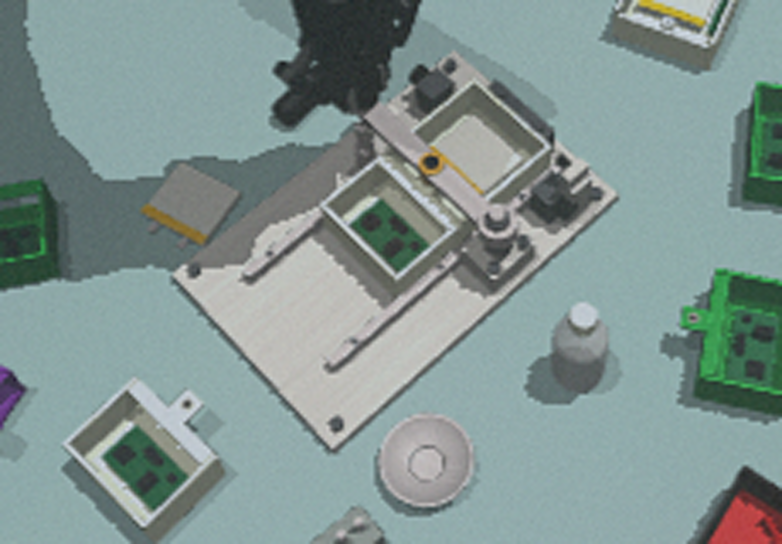

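View pics/w8.png

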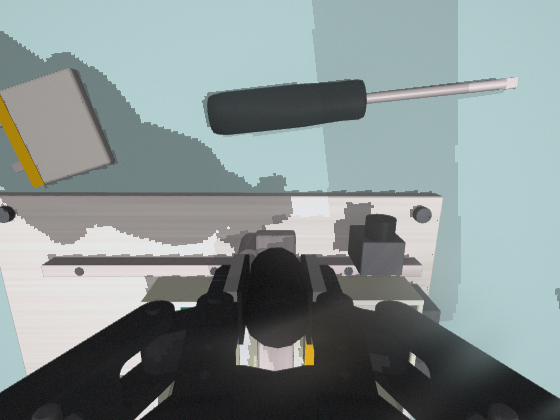

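The arm lies over the joint with its bush at (432,162) in the scene crop, and the cap sits against the housing. The knob is still between the pads and the bystanders look unmoved. Handing in.

```bash
python3 -c "
from h import *
env.close_job(); print(env.get_state()['clock'])"
```

```text
the job is handed in; nothing more can be done
the job is handed in; nothing more can be done
```

The end cap is pushed flush against the housing, and the guide arm is held at its stop with the knob still gripped. I handed the job in at about 37.5 s of the 48 s allowed.

- **Missed first push:** The first push passed over the cap without touching it, because the real fingertips sit about 38 mm above the reported TCP. I measured this by touching down on the bare jig plate (about 17 N) and corrected every later height by it.
- **Cap:** The second push stopped hard within 1 mm of where flush was predicted, and the force rose to 12 N. A picture then showed the seam closed.
- **Guide arm:** I gripped the knob with 50 N and swung the arm until it stopped at about 1.31 rad (1.30 given). It was held there with about 25 N at the knob, against the 7.5 N spring.
- **Last checks:** The networks placed the cap hole at (535, -81) and the guide bush at (531, -81); both were expected at (536, -80), so they agree within their error. The pictures showed no gap at the joint, but the bar partly hides it. The bystanders in view looked unmoved; I did not measure them.
- **Small disagreements:** An upward force of about 12 N remained on the tool at the end. No network found the back of the cap in its final place, so flushness rests on the push stop, the hole position and the pictures.

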